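# Uncover the soap and hold the stamping lever level over the press

## Robot

A 6-joint arm with a two-finger parallel gripper is mounted at the origin on the work surface. World frame = base frame: x ahead of the robot, y to its left, z up, the work surface at z = 0. Lengths are in m, angles in rad, forces in N, time in s.
With the tool pointing down it reaches from about 0.375 to 0.975 m from the base axis. Payload 3.8 kg.
Tool frame: the origin (TCP) lies between the finger pads; the fingertips stand 22 mm ahead of it and the grasp point (between the pads) lies 3 mm ahead of it (bot.finger_overhang is the distance from the TCP to the fingertips, in m); x points along the fingers, y is the direction in which the jaws open and shut, and the axes are right-handed (so a half turn about x gives the same grasp; the last joint's range is limited). The gripper opens to 85 mm and grips with 20 to 120 N. Pads are 22 mm wide; open, the fingers measure 114 mm over their backs; the gripper's body (76 mm by 85 mm) begins 54 mm behind the grasp point. The pads swing forward as they close: fully open they stand 13 mm farther back than shut.
Start: joints at [1.131, 0.264, 1.604, -0, 1.274, -0.037], TCP at [0.265, 0.621, 0.253] pointing down, gripper open.
Joint ranges: [-2.63, 2.63], [-0.94, 2.18], [0.31, 2.57], [-1.31, 4.45], [0, 2.66], [-2.55, 2.55]. Speed limits (rad/s): [2.57, 2.57, 3.14, 3.14, 3.14, 3.14].

## Interface

Orientations are given as a rotation vector (axis times angle).
In Python, from workcell import bot gives the robot as it stands. The module is installed in compiled form; this text tells all that it offers.
- The arm moves only by the tool arm_command, never from a script. Its argument "series" is a list that holds one entry, the list of rows, each a list of 7 numbers: the turn, a rotation vector about the tool's x, y, z in rad, then the shift along the tool's x, y, z in cm, then the opening, from 0 (shut) to 1 (fully open). In form: [[[rx, ry, rz, x, y, z, grip], ...]]. A call has 1 to 10 rows; each row shifts and turns the pose as measured when the row begins, along the tool's axes as they then stand; what a row does not reach is not made up. A row lasts 1/10 s, in which the tool goes at most 50 mm and 8.59 degrees, less where a joint would pass 70% of its speed; a pose out of reach is approached as far as the arm can. A call is refused whole if a number of a shift passes 5 or a number of a turn 0.15, either way. A call with a gripper value outside its range is refused whole. The fingers move at their own pace and stop on an object; "newtons" is the grip in N (left out, the last holds). Time passes only in rows, so rows that do not move let the fingers close. It gives the time, the measured TCP pose, the force and the opening at its end, in the units of the state.
- bot.read_state(): the state, without advancing time (a new reading comes with each control period).
- bot.read_camera(name): name is "scene" or "top" or "wrist"; returns (picture, depth): 384x512x3 uint8, blue, green, red; 384x512 float32, m along the optical axis (not along the pixel's ray), 0 where there is no reading.
- bot.camera_info(name): a dict with "K" (3x3 intrinsics, pixels), "extrinsics" (4x4, takes a point from camera to world coordinates). Camera axes: x right, y down, z forward; pixel columns grow to the right and rows downward; lengths in m; the calibration is good to about 2 mm. A picture is of the moment at which its call begins: read the wrist's pose just before it. camera_info takes no time and is no camera call; for the wrist camera it gives the pose at the moment of the call.
- bot.finish_job(): hands the job in, once; it reports no verdict.
The state is a dict: "time": time; "q": joint angles; "joint_vel": joint speeds; "joint_torque": joint torques, N m; "tool_pos": TCP position; "tcp_rot": TCP orientation; "wrist_force": force on the tool from outside, world axes, zero at the start; "torque": the same for the moment, N m; "width": opening from 0.0 (shut) to 1.0 (fully open).
Only numpy, scipy, OpenCV 4.12 (cv2) and the standard library are available. Lean on these libraries where they do the work, as an engineer would, in place of code of your own. Each camera call takes 0.05 s, during which the arm holds its last target.

## Task

Lift the dust cover off the soap press by its handle and set it down, without dropping it, in the middle of the cork mat, leaving the soap in its nest. Then pick up the loose stamping lever at its balance point and finish holding it, level and still, about 5 cm above the soap, with its brass die centred over the soap and its lug over the slot of the yoke, touching nothing: do not put it down or let go. Leave the bottle, jar, mug and wrapped bars where they stand.

Things in the scene. Friction and masses are not known exactly. Their poses are not given: they have to be found in the camera images.
- cover_handle (a point): Middle of the dust cover's black arched handle: a round bar 10 mm thick along the cover's x, straight for 56 mm. This point is on the bar's axis, 88 mm above the cover's lower rim, midway over it, with 37 mm of open space under the bar. Axes are the cover's, z up.
- cover_base (a point): Centre of the dust cover's lower rim (its open underside), straight below the handle; same axes.
- cover: The steel dust cover: an inverted tray open below, 104 x 80 mm (x, y), 46 mm high without the handle, walls 3 mm, 175 to 325 g. At the start it stands on the press bed over the soap. Origin and axes as cover_base.
- lever_balance (a point): Balance point of the stamping lever (its centre of mass in plan, on the bar's axis): half-way up the bar, 39 mm above the lever's underside, 53 mm from the die's centre towards the lug, 147 mm from the lug's centre, 33 mm from the die's edge. x points along the bar from die to lug, z up.
- lever_die (a point): Centre of the underside of the die (40 x 36 mm (x, y), 30 mm high below the bar); lever's axes.
- lever_lug (a point): Centre of the underside of the pivot lug (22 x 15 mm, 30 mm high below the bar), 200 mm from the die's centre; lever's axes.
- lever: The loose stamping lever, 0.5 to 0.75 kg: a steel bar 15 mm wide (y), 18 mm high, 230 mm long, with a heavy brass die under one end and a light dark pivot lug under the other. It starts standing on the table on die and lug, bar level, 30 mm of open space below the bar. Origin on its underside level, straight below the balance point; axes as lever_balance.
- press_nest (a point): Centre of the nest's floor on the green press bed, 12 mm above the table: the soap to be stamped lies here inside low aluminium ledges (5 mm high, 82 x 60 mm outside). x points along the bed from nest to yoke, z up.
- press_yoke (a point): Midway between the tops of the two upright steel cheeks of the yoke (24 mm slot along x, cheeks 40 x 8 mm, tops 60 mm above the table), 200 mm from the nest along the bed's x; same axes.
- press: The press, fixed to the table: green bed plate 300 x 116 x 12 mm with nest and yoke on it. Origin under the plate's centre; nest at x = -85 mm, yoke at x = +115 mm.
- soap: Cream soap bar lying in the nest under the cover, 70 x 48 mm, 28 mm high (its top is 40 mm above the table), loose; origin at the centre of its underside.
- mat_top (a point): Centre of the top of the thin brown cork mat, 170 x 150 mm, 4 mm high, fixed to the table to the left or right of the press (the lever lies on the other side).
- bottle: Bystander, loose: amber glass bottle with black cap, 60 mm across, 150 mm high; origin at the centre of its underside.
- jar: Bystander, loose: small clear glass jar with metal lid, 56 mm across, 60 mm high; origin at the centre of its underside.
- yellow_bar: Bystander, loose: yellow wrapped soap bar with a brown band, 80 x 55 x 30 mm; origin at the centre of its underside.
- purple_bar: Bystander, loose: purple wrapped soap bar with a pale band, 80 x 55 x 30 mm; origin at the centre of its underside.
- mug: Bystander, loose: white mug, 76 mm across, 85 mm high; origin at the centre of its underside.

How it is judged:
By the outcome, as a careful person would: the job done as asked, in the order asked, and still so for the second after the job is handed in, while the arm keeps its last pose, push and grip.
It also fails if it takes over 58 s, if anything falls off the work surface, if the arm or the gripper's body presses on something with over 40 N, if the wrist force passes 120 N, or if a joint passes its speed limit or range.

## Working session

There is one attempt and no reset: what is moved stays moved. The work goes in short steps, Python scripts to look and compute and a tool call to move; the robot and the scene stay as the last step left them, time stands still between calls to the robot, and variables do not carry over. Pictures are saved under pics/ and viewed, and the job is handed in when it is done.

Besides the shell and the picture viewer there is one more tool, called after "Emit:" as a command line: name --argument value ..., lists and objects as JSON in quotes. arm_command: Moves the arm, as the interface text tells. Its arguments: {"type":"object","properties":{"series":{"type":"array"},"newtons":{"type":"number"}},"required":["series"]}

```bash
mkdir -p pics; python3 - <<'E'
from workcell import bot
import cv2,numpy as np
s=bot.read_state();print(s)
for n in ["top","scene"]:
    im,d=bot.read_camera(n); cv2.imwrite(f"pics/{n}0.png",im); np.savez(f"{n}0.npz",im=im,d=d,**{k:np.array(v) for k,v in bot.camera_info(n).items() if k in("K","extrinsics")})
    print(n,bot.camera_info(n))
E
```

```text
{'time': 0.0, 'q': array([ 1.13108648e+00,  2.64763618e-01,  1.60537717e+00,  2.11361499e-06,
        1.27366693e+00, -3.68818030e-02]), 'joint_vel': array([-0.0006048 ,  0.00048154, -0.0015042 , -0.00078044,  0.00057676,
        0.00108638]), 'joint_torque': array([-7.97052799e-04, -5.15119278e+01, -3.67305887e+01, -3.01493292e-04,
        1.31674277e-02, -1.13083286e-05]), 'tool_pos': array([0.26431788, 0.62036566, 0.25195319]), 'tcp_rot': array([ 0.31431653,  1.54812596, -0.31771592]), 'wrist_force': array([-0.14921054,  0.4774671 ,  0.30559587]), 'torque': array([ 0.05914743, -0.00895951, -0.04015633]), 'width': 0.9988862227268529}
top {'K': array([[365.37288634,   0.        , 260.55966968],
       [  0.        , 365.37288634, 191.06457775],
       [  0.        ,   0.        ,   1.        ]]), 'extrinsics': array([[ 0.00775554, -0.99515969,  0.09796447,  0.45980206],
       [-0.99966842, -0.01012146, -0.02367696, -0.01358981],
       [ 0.0245539 , -0.09774836, -0.99490822,  1.16550403],
       [ 0.        ,  0.        ,  0.        ,  1.        ]])}
scene {'K': array([[489.78828881,   0.        , 256.0028478 ],
       [  0.        , 489.78828881, 188.33977633],
       [  0.        ,   0.        ,   1.        ]]), 'extrinsics': array([[ 0.45114549,  0.67655917, -0.58200983,  1.20178588],
       [ 0.89225669, -0.3283479 ,  0.30994459, -0.35625027],
       [ 0.01859415, -0.65913227, -0.75179712,  0.90236624],
       [ 0.        ,  0.        ,  0.        ,  1.        ]])}
```

View pics/top0.png

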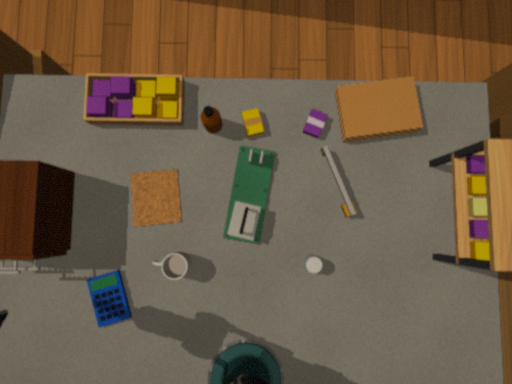

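View pics/scene0.png

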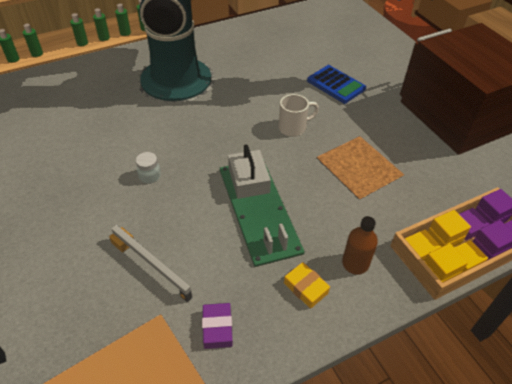

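```bash
cat > h.py <<'E'
import numpy as np,cv2
def load(n): return np.load(n+".npz")
def ray(f,u,v,z):
    K=f["K"];T=f["extrinsics"];d=T[:3,:3]@np.array([(u-K[0,2])/K[0,0],(v-K[1,2])/K[1,1],1]);c=T[:3,3]
    return c+d*(z-c[2])/d[2]
def cloud(f):
    K=f["K"];T=f["extrinsics"];d=f["d"];v,u=np.mgrid[:d.shape[0],:d.shape[1]]
    p=np.stack([(u-K[0,2])/K[0,0]*d,(v-K[1,2])/K[1,1]*d,d],-1)
    return p@T[:3,:3].T+T[:3,3]
def proj(f,P):
    K=f["K"];T=f["extrinsics"];c=T[:3,:3].T@(np.array(P)-T[:3,3]);return (K@c/c[2])[:2]
def crop(im,u0,v0,u1,v1,k,fn):
    cv2.imwrite(fn,cv2.resize(im[v0:v1,u0:u1],None,fx=k,fy=k,interpolation=cv2.INTER_CUBIC))
E
python3 - <<'E'
from h import *
f=load("top0");crop(f["im"],215,135,365,255,5,"pics/top0c.png")
crop(f["im"],120,160,195,285,4,"pics/top0m.png")
f=load("scene0");crop(f["im"],100,135,310,305,3,"pics/scene0c.png")
P=cloud(load("top0"));print(P[300,400],P[40,250,],P[200,155])
E
```

```text
[ 0.23526127 -0.4817605   0.00176979] [ 1.48584188  0.00535007 -0.75926365] [0.54221359 0.29220885 0.00599291]
```

View pics/top0c.png

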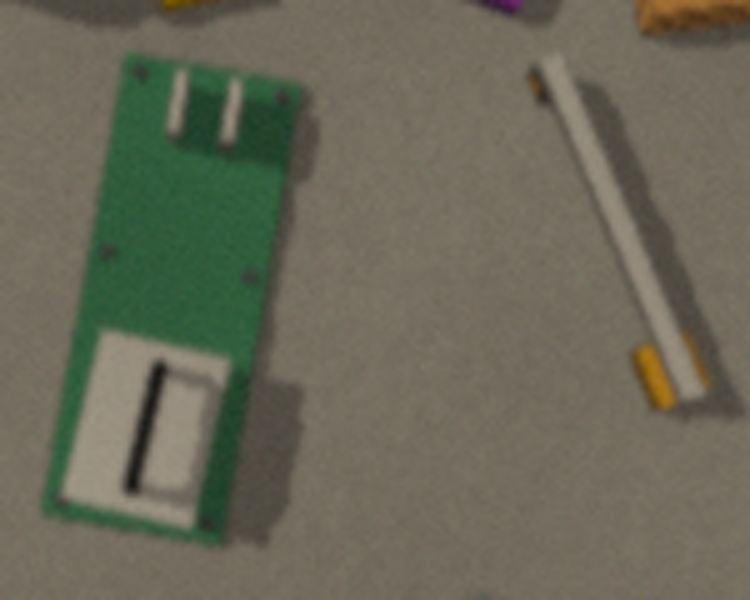

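View pics/scene0c.png

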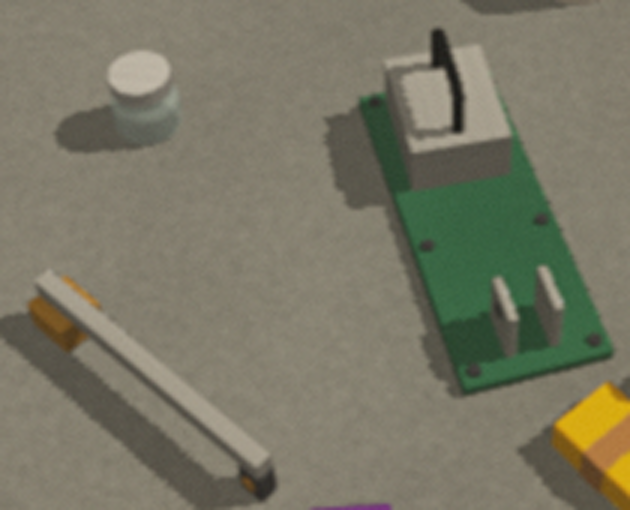

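View pics/top0m.png

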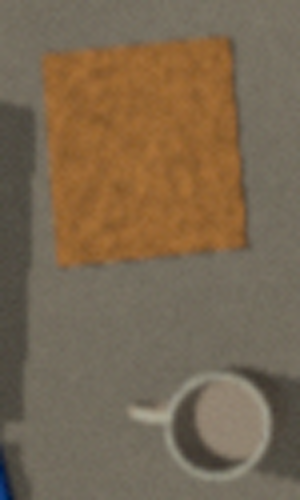

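```bash
python3 - <<'E'
from h import *
f=load("top0")
def R(p,z,u0=215,v0=135,k=5): return ray(f,u0+(p[0]+.5)/k-.5,v0+(p[1]+.5)/k-.5,z)
c=np.array([R(p,.012) for p in [(127,56),(302,85),(228,545),(43,513)]])
print("bed",c.round(4).tolist(),c.mean(0)); ax=(c[0]+c[1]-c[2]-c[3])/2;print(np.linalg.norm(ax),np.degrees(np.arctan2(ax[1],ax[0])),np.linalg.norm(c[0]-c[1]),np.linalg.norm(c[2]-c[3]))
ax/=np.linalg.norm(ax);m=c.mean(0);print("nest",m-.085*ax,"yoke",m+.115*ax)
h=np.array([R(p,.103) for p in [(160,362),(132,490)]]);d=h[0]-h[1];print("handle",h.mean(0),np.linalg.norm(d),np.degrees(np.arctan2(d[1],d[0])))
t=np.array([R(p,.058) for p in [(98,328),(231,357),(195,528),(60,499)]]);print("cover top",t.mean(0),np.linalg.norm(t[0]-t[1]),np.linalg.norm(t[0]-t[3]));d=t[0]+t[1]-t[2]-t[3];print(np.degrees(np.arctan2(d[1],d[0])))
l=np.array([R(p,.048) for p in [(553,58),(690,395)]]);d=l[0]-l[1];print("lever",l,np.linalg.norm(d),np.degrees(np.arctan2(d[1],d[0])))
d/=np.linalg.norm(d);die=l[1]
print("cheeks",[R(p,.06) for p in [(180,70),(236,78),(176,137),(228,147)]])
mt=np.array([R(p,.004,120,160,4) for p in [(43,53),(232,38),(247,247),(60,266)]]);print("mat",mt,mt.mean(0));e=mt[0]-mt[1];print(np.linalg.norm(e),np.linalg.norm(mt[1]-mt[2]),np.degrees(np.arctan2(e[1],e[0])))
# depth cloud
P=cloud(f)
for z0,z1,name,sl in [(.052,.064,"cov",(slice(190,250),slice(220,270))),(.042,.053,"lev",(slice(140,220),slice(315,365)))]:
    Q=P[sl].reshape(-1,3);Q=Q[(Q[:,2]>z0)&(Q[:,2]<z1)];print(name,len(Q),Q.mean(0),cv2.minAreaRect(Q[:,:2].astype(np.float32)))
E
```

```text
bed [[0.7186, 0.0261, 0.012], [0.7012, -0.0864, 0.012], [0.4082, -0.0412, 0.012], [0.4273, 0.0747, 0.012]] [ 0.56380746 -0.00672298  0.012     ]
0.2958937805057301 -9.123877368443926 0.1138287665874425 0.11742377962648859
nest [0.47988289 0.00675544 0.012     ] yoke [ 0.67735246 -0.02495847  0.012     ]
handle [0.48041072 0.00901671 0.103     ] 0.0756484257919826 -11.672978219433919
cover top [0.48018707 0.00993248 0.058     ] 0.08259856844932634 0.10538285361115862
-11.54359826279024
lever [[ 0.71279021 -0.24117802  0.048     ]
 [ 0.50309657 -0.32378931  0.048     ]] 0.22537978060100503 21.502547255197992
cheeks [array([ 0.69951448, -0.00825529,  0.06      ]), array([ 0.69496415, -0.04273439,  0.06      ]), array([ 0.65776854, -0.00624085,  0.06      ]), array([ 0.65195133, -0.03815036,  0.06      ])]
mat [[0.62812608 0.37367691 0.004     ]
 [0.64193212 0.22445597 0.004     ]
 [0.47561499 0.20772961 0.004     ]
 [0.45957026 0.35331078 0.004     ]] [0.55131087 0.28979332 0.004     ]
0.14985825383305984 0.1671560910071745 95.28600278312844
cov 810 [0.47810156 0.0100636  0.05853263] ((0.47851046919822693, 0.010061625391244888), (0.07986355572938919, 0.10396752506494522), 77.08247375488281)
lev 373 [ 0.60494858 -0.28229092  0.04832214] ((0.6066399216651917, -0.2827205955982208), (0.22891899943351746, 0.01745450496673584), 22.420732498168945)
```

```bash
cat >> h.py <<'E'
from scipy.spatial.transform import Rotation as Ro
def downR(yaw): # jaw dir yaw (rad): tool y=(cos,sin,0), x=(0,0,-1), z = x cross y
    y=np.array([np.cos(yaw),np.sin(yaw),0]);x=np.array([0,0,-1.]);return Ro.from_matrix(np.stack([x,y,np.cross(x,y)],1))
def rel(bot,target,yawdeg,half=True):
    s=bot.read_state();R=Ro.from_rotvec(s["tcp_rot"]);best=None
    for k in ([0,180] if half else [0]):
        D=R.inv()*downR(np.radians(yawdeg+k));rv=D.as_rotvec()
        if best is None or np.linalg.norm(rv)<np.linalg.norm(best): best=rv
    y=R.as_matrix()[:,1]
    print("t",round(s["time"],2),"pos",s["tool_pos"].round(4),"jaw yaw",np.degrees(np.arctan2(y[1],y[0])).round(2),"q6",s["q"][5].round(3),"F",s["wrist_force"].round(1),"M",s["torque"].round(2),"w",round(s["width"],3))
    print("turn rad",best.round(4),"shift cm (current tool axes)",(R.inv().apply(np.array(target)-s["tool_pos"])*100).round(2), "toolR",R.as_matrix().round(3).tolist())
E
python3 - <<'E'
from h import *
from workcell import bot
rel(bot,[.48,.009,.25],78)
E
```

```text
t 0.1 pos [0.2643 0.6204 0.2521] jaw yaw 66.92 q6 -0.037 F [ 0.2  0.2 -0.3] M [0.02 0.02 0.05] w 1.001
turn rad [-0.1933 -0.0003  0.002 ] shift cm (current tool axes) [  0.3  -47.8   43.81] toolR [[-0.001, 0.392, 0.92], [-0.002, 0.92, -0.392], [-1.0, -0.002, -0.0]]
```

Emit:
arm_command --series '[[[0, 0, 0, 0, -3.4, 3.1, 1], [0, 0, 0, 0, -3.4, 3.1, 1], [0, 0, 0, 0, -3.4, 3.1, 1], [0, 0, 0, 0, -3.4, 3.1, 1], [0, 0, 0, 0, -3.4, 3.1, 1], [0, 0, 0, 0, -3.4, 3.1, 1], [0, 0, 0, 0, -3.4, 3.1, 1], [0, 0, 0, 0, -3.4, 3.1, 1], [0, 0, 0, 0, -3.4, 3.1, 1], [0, 0, 0, 0, -3.4, 3.1, 1]]]'

```text
time: 1.1
tool_pos: [0.4172, 0.1744, 0.2464]
tcp_rot: [0.301, 1.553, -0.313]
wrist_force: [1.2, 0.3, -0.1]
width: 0.998
```

```bash
python3 - <<'E'
from h import *
from workcell import bot
rel(bot,[.48,.009,.25],78)
E
```

```text
t 1.1 pos [0.4172 0.1744 0.2464] jaw yaw 67.59 q6 -0.834 F [ 1.2  0.3 -0.1] M [ 0.02 -0.02  0.  ] w 0.998
turn rad [-0.1817 -0.0032  0.0081] shift cm (current tool axes) [ -0.28 -12.9   12.11] toolR [[-0.006, 0.381, 0.924], [-0.007, 0.924, -0.381], [-1.0, -0.008, -0.002]]
```

Emit:
arm_command --series '[[[0, 0, 0, 0, -3.2, 3.0, 1], [0, 0, 0, 0, -3.2, 3.0, 1], [0, 0, 0, 0, -3.2, 3.0, 1], [0, 0, 0, -0.3, -2.5, 2.4, 1], [-0.09, 0, 0, 0, 0, 0, 1], [-0.09, 0, 0, 0, 0, 0, 1], [0, 0, 0, 0, 0, 0, 1]]]'

```text
time: 1.8
tool_pos: [0.4768, 0.005, 0.248]
tcp_rot: [0.162, 1.571, -0.177]
wrist_force: [0.4, -0.6, -0.2]
width: 1.006
```

```bash
python3 - <<'E'
from h import *
from workcell import bot
rel(bot,[.48,.009,.25],78)
n="wrist";info=bot.camera_info(n);im,d=bot.read_camera(n); cv2.imwrite(f"pics/{n}1.png",im); np.savez(f"{n}1.npz",im=im,d=d,**{k:np.array(v) for k,v in info.items() if k in("K","extrinsics")})
print(info)
E
```

```text
t 1.8 pos [0.4768 0.005  0.248 ] jaw yaw 77.66 q6 -1.388 F [ 0.4 -0.6 -0.2] M [-0.04 -0.05 -0.01] w 1.006
turn rad [-0.006  -0.0058  0.0099] shift cm (current tool axes) [-0.21  0.46  0.23] toolR [[-0.008, 0.214, 0.977], [-0.008, 0.977, -0.214], [-1.0, -0.01, -0.006]]
{'K': array([[286.80940603,   0.        , 259.43414061],
       [  0.        , 286.80940603, 191.78864493],
       [  0.        ,   0.        ,   1.        ]]), 'extrinsics': array([[ 0.21453112,  0.9411474 ,  0.26118571,  0.40937321],
       [ 0.97666712, -0.20400127, -0.06711788,  0.02291816],
       [-0.00988561,  0.26949037, -0.96295234,  0.36919205],
       [ 0.        ,  0.        ,  0.        ,  1.        ]])}
```

View pics/wrist1.png

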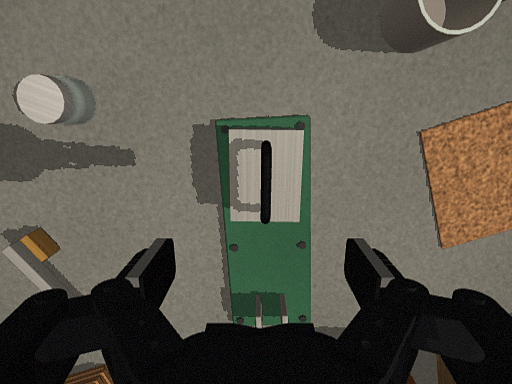

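```bash
python3 - <<'E'
from h import *
f=load("wrist1");im=f["im"].astype(int);P=cloud(f)
m=np.zeros(im.shape[:2],np.uint8);m[130:232,250:285]=(im[130:232,250:285].max(-1)<35)
n,l,st,c=cv2.connectedComponentsWithStats(m);i=1+np.argmax(st[1:,4]);print(st[i],c[i]);v,u=np.where(l==i)
r=cv2.minAreaRect(np.stack([u,v],1).astype(np.float32));print(r)
a=[ray(f,c[i][0],st[i][1]-.5,.1),ray(f,np.mean(u[v>st[i][1]+st[i][3]-8]),st[i][1]+st[i][3]-.5,.1),];a[0]=ray(f,np.mean(u[v<st[i][1]+8]),st[i][1]-.5,.1);d=a[1]-a[0];print(a,np.mean(a,0),np.linalg.norm(d),np.degrees(np.arctan2(d[1],d[0])))
Q=P[v,u];Q=Q[Q[:,2]>.097];print(len(Q),Q.min(0),Q.max(0),Q.mean(0),cv2.minAreaRect(Q[:,:2].astype(np.float32)))
Q=P[110:235,210:320].reshape(-1,3);Q=Q[abs(Q[:,2]-.058)<.004];print(cv2.minAreaRect(Q[:,:2].astype(np.float32)),np.median(Q[:,2]))
Q=P[100:345,200:320].reshape(-1,3);Q=Q[abs(Q[:,2]-.012)<.003];print(cv2.minAreaRect(Q[:,:2].astype(np.float32)),np.median(Q[:,2]))
E
```

```text
[261 141  10  83 783] [265.39463602 181.40613027]
((265.5, 182.0), (82.0, 9.0), 90.0)
[array([0.43534227, 0.02043572, 0.1       ]), array([0.5158836 , 0.00237015, 0.1       ])] [0.47561293 0.01140293 0.1       ] 0.08254253748559581 -12.642307587050135
714 [ 0.40937321 -0.00061735  0.09716348] [0.51545663 0.02291816 0.36919205] [0.47520122 0.01159185 0.10477325] ((0.4627433121204376, 0.014506794512271881), (0.008823868818581104, 0.10787295550107956), 77.69365692138672)
((0.4784846007823944, 0.01112246885895729), (0.08006937056779861, 0.10440792143344879), 76.93255615234375) 0.058138908191417094
((0.5630139112472534, -0.0036699995398521423), (0.11597959697246552, 0.2998490333557129), 80.44039916992188) 0.012117656727310633
```

Emit:
arm_command --series '[[[0.01, -0.006, 0.01, 0, 0.6, 0, 1], [0, 0, 0, 3, 0, 0, 1], [0, 0, 0, 3, 0, 0, 1], [0, 0, 0, 3, 0, 0, 1], [0, 0, 0, 0, 0, 0, 1]]]'

```text
time: 2.35
tool_pos: [0.479, 0.0149, 0.1568]
tcp_rot: [0.186, 1.557, -0.181]
wrist_force: [-0.8, 0.6, -0.4]
width: 1.0
```

```bash
python3 - <<'E'
from h import *
from workcell import bot
rel(bot,[.478,.011,.100],77.1)
E
```

```text
t 2.35 pos [0.479  0.0149 0.1568] jaw yaw 76.59 q6 -1.361 F [-0.8  0.6 -0.4] M [-0.02  0.02  0.03] w 1.0
turn rad [-0.009   0.005  -0.0041] shift cm (current tool axes) [ 5.68 -0.43 -0.03] toolR [[0.006, 0.232, 0.973], [0.003, 0.973, -0.232], [-1.0, 0.004, 0.005]]
```

Emit:
arm_command --series '[[[-0.007, 0.003, -0.003, 2, -0.3, 0, 1], [0, 0, 0, 1.8, -0.1, 0, 1], [0, 0, 0, 1.8, 0, 0, 1], [0, 0, 0, 0, 0, 0, 1]]]'

```text
time: 2.75
tool_pos: [0.481, 0.0136, 0.1041]
tcp_rot: [0.181, 1.556, -0.177]
wrist_force: [-0.3, -0.3, -0.6]
width: 0.999
```

```bash
python3 - <<'E'
from h import *
from workcell import bot
rel(bot,[.478,.011,.100],77.1)
im,d=bot.read_camera("wrist"); cv2.imwrite("pics/wrist2.png",im)
E
```

```text
t 2.75 pos [0.481  0.0136 0.1041] jaw yaw 76.9 q6 -1.368 F [-0.3 -0.3 -0.6] M [-0.    0.01  0.01] w 0.999
turn rad [-0.0035  0.0073 -0.0035] shift cm (current tool axes) [ 0.41 -0.33 -0.24] toolR [[0.008, 0.227, 0.974], [0.002, 0.974, -0.227], [-1.0, 0.003, 0.007]]
```

View pics/wrist2.png

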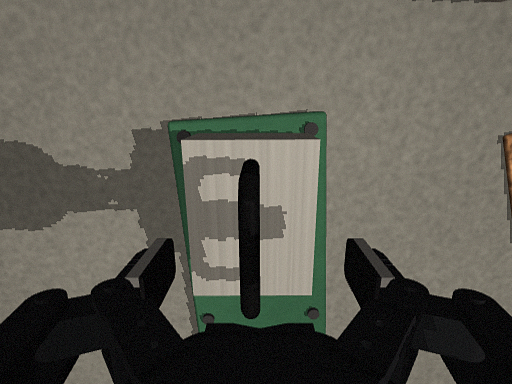

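Emit:
arm_command --series '[[[-0.003, 0.006, -0.003, 0.4, -0.35, -0.2, 1], [0, 0, 0, 0, 0, 0, 1]]]'

```text
time: 3.0
tool_pos: [0.4817, 0.0109, 0.1046]
tcp_rot: [0.177, 1.555, -0.176]
wrist_force: [-0.8, 0.3, 0.5]
width: 0.997
```

```bash
python3 - <<'E'
from h import *
from workcell import bot
rel(bot,[.478,.011,.100],77.1)
E
```

```text
t 3.0 pos [0.4817 0.0109 0.1046] jaw yaw 77.1 q6 -1.375 F [-0.8  0.3  0.5] M [ 0.01  0.04 -0.02] w 0.997
turn rad [-0.      0.0083 -0.0019] shift cm (current tool axes) [ 0.46 -0.08 -0.37] toolR [[0.008, 0.223, 0.975], [0.0, 0.975, -0.223], [-1.0, 0.002, 0.008]]
```

Emit:
arm_command --series '[[[0, 0.01, 0, 0.6, -0.1, -0.5, 1], [0, 0, 0, 0.2, 0, 0, 1]]]'

```text
time: 3.2
tool_pos: [0.4781, 0.0111, 0.0985]
tcp_rot: [0.179, 1.562, -0.175]
wrist_force: [-0.3, -0.5, -1.4]
width: 1.001
```

```bash
python3 - <<'E'
from h import *
from workcell import bot
rel(bot,[.478,.011,.100],77.1)
E
```

```text
t 3.2 pos [0.4781 0.0111 0.0985] jaw yaw 77.08 q6 -1.378 F [-0.3 -0.5 -1.4] M [ 0.03  0.04 -0.01] w 1.001
turn rad [-0.0003  0.0017 -0.0028] shift cm (current tool axes) [-0.15 -0.01 -0.01] toolR [[0.002, 0.224, 0.975], [0.002, 0.975, -0.224], [-1.0, 0.003, 0.002]]
```

Well placed on the handle; close.

Emit:
arm_command --series '[[[0, 0, 0, 0, 0, 0, 0], [0, 0, 0, 0, 0, 0, 0], [0, 0, 0, 0, 0, 0, 0], [0, 0, 0, 0, 0, 0, 0], [0, 0, 0, 0, 0, 0, 0], [0, 0, 0, 0, 0, 0, 0], [0, 0, 0, 0, 0, 0, 0], [0, 0, 0, 0, 0, 0, 0]]]' --newtons 60

```text
time: 4.0
tool_pos: [0.4782, 0.0106, 0.0988]
tcp_rot: [0.179, 1.561, -0.176]
wrist_force: [1.0, -1.3, -0.2]
width: 0.093
```

```bash
python3 - <<'E'
from h import *
from workcell import bot
rel(bot,[.478,.011,.100],77.1)
im,d=bot.read_camera("wrist"); cv2.imwrite("pics/wrist3.png",im)
E
```

```text
t 4.0 pos [0.4782 0.0106 0.0988] jaw yaw 77.06 q6 -1.378 F [ 1.  -1.3 -0.2] M [-0.   -0.01  0.01] w 0.093
turn rad [-0.0007  0.002  -0.0024] shift cm (current tool axes) [-0.12  0.03 -0.03] toolR [[0.002, 0.224, 0.975], [0.002, 0.975, -0.224], [-1.0, 0.002, 0.002]]
```

View pics/wrist3.png

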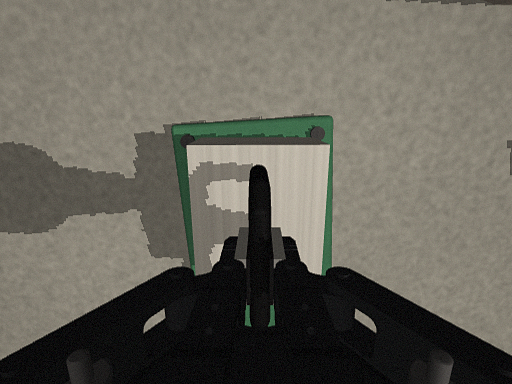

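Emit:
arm_command --series '[[[0, 0, 0, -1, 0, 0, 0], [0, 0, 0, -1.5, 0, 0, 0], [0, 0, 0, -2, 0, 0, 0], [0, 0, 0, -2, 0, 0, 0], [0, 0, 0, -2, 0, 0, 0], [0, 0, 0, -1.5, 0, 0, 0], [0, 0, 0, 0, 0, 0, 0]]]'

```text
time: 4.75
tool_pos: [0.4743, 0.0113, 0.2013]
tcp_rot: [0.18, 1.57, -0.175]
wrist_force: [1.0, 0.5, -3.0]
width: 0.095
```

```bash
python3 - <<'E'
from h import *
from workcell import bot
f=load("top0");P=cloud(f)
Q=P[165:232,125:188].reshape(-1,3);im=f["im"][165:232,125:188].reshape(-1,3).astype(int)
m=(im[:,2]-im[:,0]>60)&(Q[:,2]<.015);print(m.sum(),cv2.minAreaRect(Q[m][:,:2].astype(np.float32)),np.median(Q[m],0))
rel(bot,[.551,.290,.19],95.3)
E
```

```text
2488 ((0.551591157913208, 0.2921653389930725), (0.169723778963089, 0.15085773169994354), 6.427542686462402) [0.55103373 0.29192571 0.00457728]
t 4.75 pos [0.4743 0.0113 0.2013] jaw yaw 77.05 q6 -1.377 F [ 1.   0.5 -3. ] M [-0.02 -0.05 -0.01] w 0.095
turn rad [-0.3185 -0.0063 -0.0031] shift cm (current tool axes) [ 1.18 28.88  1.24] toolR [[-0.006, 0.224, 0.975], [0.004, 0.975, -0.224], [-1.0, 0.002, -0.007]]
```

Emit:
arm_command --series '[[[0, 0, 0, 0, 1.5, 0.1, 0], [0, 0, 0, 0, 3, 0.1, 0], [0, 0, 0, 0, 3.5, 0.2, 0], [0, 0, 0, 0, 3.5, 0.2, 0], [0, 0, 0, 0, 3.5, 0.2, 0], [0, 0, 0, 0, 3.5, 0.2, 0], [0, 0, 0, 0, 3.5, 0.2, 0], [0, 0, 0, 0, 3.5, 0.2, 0], [0, 0, 0, 0, 2, 0.1, 0], [0, 0, 0, 0, 1, 0, 0]]]'

```text
time: 5.75
tool_pos: [0.5493, 0.2929, 0.1907]
tcp_rot: [0.178, 1.583, -0.184]
wrist_force: [0.4, -0.4, -3.4]
width: 0.093
```

Emit:
arm_command --series '[[[-0.08, 0, 0, 0, 0, 0, 0], [-0.08, 0, 0, 0, 0, 0, 0], [-0.08, 0, 0, 0, 0, 0, 0], [-0.08, 0, 0, 0, 0, 0, 0], [0, 0, 0, 0, 0, 0, 0]]]'

```text
time: 6.25
tool_pos: [0.5468, 0.2898, 0.1866]
tcp_rot: [-0.086, 1.597, 0.076]
wrist_force: [-0.8, -0.5, -2.9]
width: 0.094
```

```bash
python3 - <<'E'
from h import *
from workcell import bot
rel(bot,[.5515,.292,.0908],96)
E
```

```text
t 6.25 pos [0.5468 0.2898 0.1866] jaw yaw 95.88 q6 -1.23 F [-0.8 -0.5 -2.9] M [ 0.02 -0.05  0.01] w 0.094
turn rad [-0.0023 -0.028   0.0052] shift cm (current tool axes) [9.56 0.22 0.76] toolR [[-0.027, -0.102, 0.994], [-0.008, 0.995, 0.102], [-1.0, -0.005, -0.028]]
```

Emit:
arm_command --series '[[[-0.002, -0.028, 0.005, 2, 0.2, 0.5, 0], [0, 0, 0, 2, 0, 0, 0], [0, 0, 0, 1.5, 0, 0, 0], [0, 0, 0, 0, 0, 0, 0]]]'

```text
time: 6.65
tool_pos: [0.5509, 0.289, 0.1299]
tcp_rot: [-0.076, 1.569, 0.073]
wrist_force: [0.1, -0.8, -2.9]
width: 0.093
```

```bash
python3 - <<'E'
from h import *
from workcell import bot
rel(bot,[.5515,.292,.0908],96)
im,d=bot.read_camera("wrist"); cv2.imwrite("pics/wrist4.png",im)
im,d=bot.read_camera("scene"); crop(im,230,60,460,230,3,"pics/scene4.png")
E
```

```text
t 6.65 pos [0.5509 0.289  0.1299] jaw yaw 95.44 q6 -1.221 F [ 0.1 -0.8 -2.9] M [-0.01  0.06  0.02] w 0.093
turn rad [-0.0098  0.0002  0.0016] shift cm (current tool axes) [3.91 0.3  0.09] toolR [[0.0, -0.095, 0.995], [-0.002, 0.995, 0.095], [-1.0, -0.002, 0.0]]
```

View pics/wrist4.png

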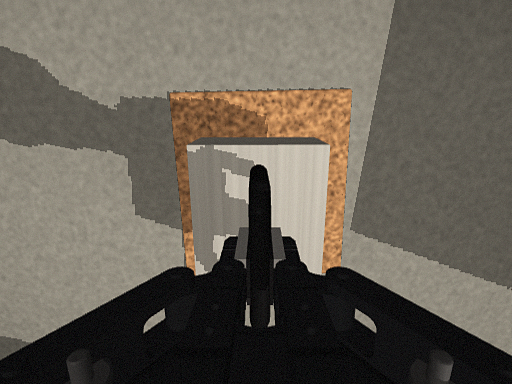

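View pics/scene4.png

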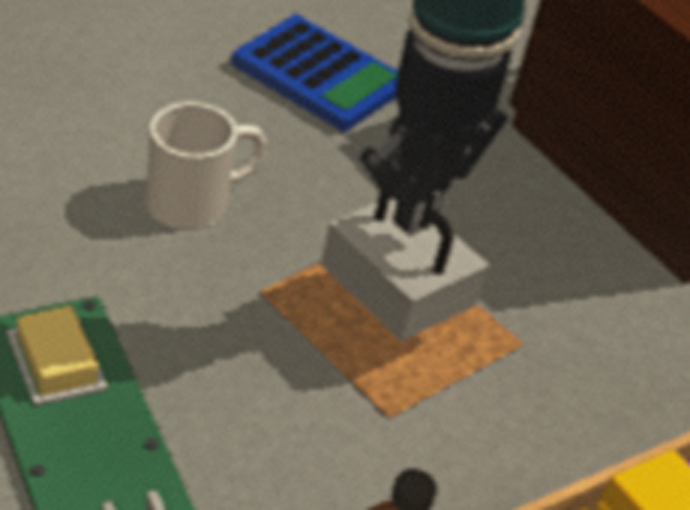

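Emit:
arm_command --series '[[[-0.008, 0, 0, 1.2, 0.3, 0.1, 0], [0, 0, 0, 1.2, 0, 0, 0], [0, 0, 0, 0.8, 0, 0, 0], [0, 0, 0, 0, 0, 0, 0]]]'

```text
time: 7.15
tool_pos: [0.5556, 0.2943, 0.1007]
tcp_rot: [-0.079, 1.56, 0.083]
wrist_force: [-0.7, 0.4, -2.4]
width: 0.09
```

```bash
python3 - <<'E'
from h import *
from workcell import bot
rel(bot,[.5515,.292,.0908],96)
E
```

```text
t 7.15 pos [0.5556 0.2943 0.1007] jaw yaw 95.93 q6 -1.225 F [-0.7  0.4 -2.4] M [-0.02 -0.    0.03] w 0.09
turn rad [-0.0013  0.0089 -0.0016] shift cm (current tool axes) [ 0.99 -0.19 -0.44] toolR [[0.009, -0.103, 0.995], [0.003, 0.995, 0.103], [-1.0, 0.002, 0.009]]
```

Emit:
arm_command --series '[[[-0.001, 0.009, -0.001, 0.5, -0.2, -0.5, 0], [0, 0, 0, 0.4, 0, 0, 0], [0, 0, 0, 0.2, 0, 0, 0]]]'

```text
time: 7.45
tool_pos: [0.551, 0.2914, 0.0904]
tcp_rot: [-0.083, 1.569, 0.082]
wrist_force: [-4.4, -6.1, 13.7]
width: 0.093
```

```bash
python3 - <<'E'
from h import *
from workcell import bot
rel(bot,[.5515,.292,.0908],96)
E
```

```text
t 7.45 pos [0.551  0.2914 0.0904] jaw yaw 96.02 q6 -1.229 F [-4.4 -6.1 13.7] M [-0.91  0.59 -0.02] w 0.093
turn rad [ 0.0004 -0.0002  0.0005] shift cm (current tool axes) [-0.04  0.06  0.05] toolR [[-0.0, -0.105, 0.994], [-0.001, 0.994, 0.105], [-1.0, -0.001, -0.0]]
```

Emit:
arm_command --series '[[[0, 0, 0, -0.05, 0, 0, 0], [0, 0, 0, 0, 0, 0, 0.2], [0, 0, 0, 0, 0, 0, 0.5], [0, 0, 0, 0, 0, 0, 0.7], [0, 0, 0, 0, 0, 0, 0.7], [0, 0, 0, 0, 0, 0, 0.7], [0, 0, 0, 0, 0, 0, 0.7]]]'

```text
time: 8.15
tool_pos: [0.5536, 0.2927, 0.0939]
tcp_rot: [-0.08, 1.563, 0.084]
wrist_force: [0.9, 0.2, -0.4]
width: 0.702
```

```bash
python3 - <<'E'
from h import *
from workcell import bot
rel(bot,[.5515,.292,.0908],96)
im,d=bot.read_camera("wrist"); cv2.imwrite("pics/wrist5.png",im)
E
```

```text
t 8.15 pos [0.5536 0.2927 0.0939] jaw yaw 96.01 q6 -1.229 F [ 0.9  0.2 -0.4] M [ 0.06 -0.04  0.02] w 0.702
turn rad [ 0.0001  0.0061 -0.0021] shift cm (current tool axes) [ 0.31 -0.04 -0.21] toolR [[0.006, -0.105, 0.994], [0.003, 0.995, 0.105], [-1.0, 0.002, 0.006]]
```

View pics/wrist5.png

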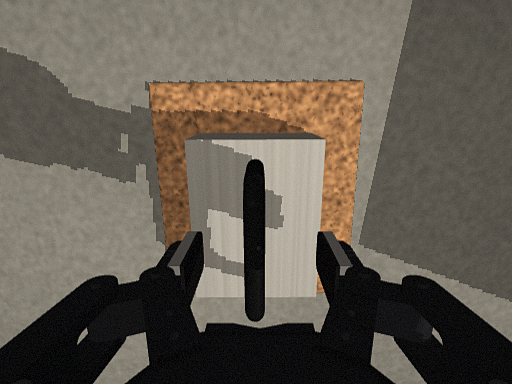

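Emit:
arm_command --series '[[[0, 0, 0, -1, 0, 0, 0.7], [0, 0, 0, -3, 0, 0, 0.8], [0, 0, 0, -4, 0, 0, 1], [0, 0, 0, -4, 0, 0, 1], [0, 0, 0, -4, 0, 0, 1], [0, 0, 0, 0, 0, 0, 1]]]'

```text
time: 8.8
tool_pos: [0.5514, 0.2917, 0.2607]
tcp_rot: [-0.082, 1.567, 0.083]
wrist_force: [1.4, 0.4, 0.0]
width: 0.998
```

```bash
python3 - <<'E'
from h import *
from workcell import bot
rel(bot,[.54,-.298,.25],96)
im,d=bot.read_camera("wrist"); cv2.imwrite("pics/wrist6.png",im)
E
```

```text
t 8.8 pos [0.5514 0.2917 0.2607] jaw yaw 96.01 q6 -1.229 F [1.4 0.4 0. ] M [ 0.03 -0.03  0.02] w 0.998
turn rad [ 0.0001  0.0022 -0.0008] shift cm (current tool axes) [  1.01 -58.53  -7.31] toolR [[0.002, -0.105, 0.995], [0.001, 0.995, 0.105], [-1.0, 0.001, 0.002]]
```

View pics/wrist6.png

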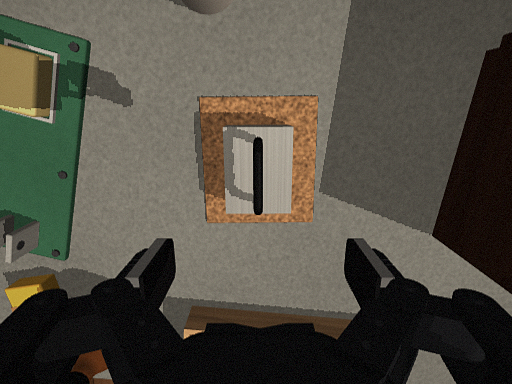

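Emit:
arm_command --series '[[[0, 0, 0, 0, -3, -0.5, 1], [0, 0, 0, 0, -4.3, -0.5, 1], [0, 0, 0, 0, -4.3, -0.5, 1], [0, 0, 0, 0, -4.3, -0.5, 1], [0, 0, 0, 0, -4.3, -0.5, 1], [0, 0, 0, 0, -4.3, -0.5, 1], [0, 0, 0, 0, -4.3, -0.5, 1], [0, 0, 0, 0, -4.3, -0.5, 1], [0, 0, 0, 0, -4.3, -0.5, 1], [0, 0, 0, 0, -4.3, -0.5, 1]]]'

```text
time: 9.85
tool_pos: [0.5379, -0.1377, 0.2479]
tcp_rot: [-0.089, 1.585, 0.093]
wrist_force: [0.6, 0.6, -0.5]
width: 0.997
```

Emit:
arm_command --series '[[[0, 0, 0, 0, -4.3, -0.5, 1], [0, 0, 0, 0, -4.3, -0.5, 1], [0, 0, 0, 0, -4.3, -0.5, 1], [0, 0, 0, 0, -3, -0.5, 1], [0.1, 0, 0, 0, 0, 0, 1], [0.14, 0, 0, 0, 0, 0, 1], [0.14, 0, 0, 0, 0, 0, 1], [0.14, 0, 0, 0, 0, 0, 1], [0.14, 0, 0, 0, 0, 0, 1], [0.14, 0, 0, 0, 0, 0, 1]]]'

```text
time: 10.85
tool_pos: [0.5253, -0.3089, 0.232]
tcp_rot: [0.57, 1.536, -0.572]
wrist_force: [-0.7, -0.3, -0.1]
width: 0.998
```

Emit:
arm_command --series '[[[0.14, 0, 0, 0, 0, 0, 1], [0.14, 0, 0, 0, 0, 0, 1], [0.14, 0, 0, 0, 0, 0, 1], [0.14, 0, 0, 0, 0, 0, 1], [0.14, 0, 0, 0, 0, 0, 1], [0.14, 0, 0, 0, 0, 0, 1], [0.14, 0, 0, 0, 0, 0, 1], [0.14, 0, 0, 0, 0, 0, 1], [0.14, 0, 0, 0, 0, 0, 1], [0.14, 0, 0, 0, 0, 0, 1]]]'

```text
time: 11.85
tool_pos: [0.5166, -0.3035, 0.2166]
tcp_rot: [1.622, 0.91, -1.699]
wrist_force: [-0.2, 0.1, 0.1]
width: 1.001
```

```bash
python3 - <<'E'
from h import *
from workcell import bot
rel(bot,[.56,-.30,.25],-68,half=False)
E
```

```text
t 11.85 pos [ 0.5166 -0.3035  0.2166] jaw yaw -35.27 q6 0.051 F [-0.2  0.1  0.1] M [-0.01  0.01 -0.  ] w 1.001
turn rad [0.5715 0.0309 0.0607] shift cm (current tool axes) [-3.59  3.11 -2.75] toolR [[-0.061, 0.815, -0.577], [0.028, -0.576, -0.817], [-0.998, -0.066, 0.012]]
```

Emit:
arm_command --series '[[[0.14, 0.008, 0.015, -1, 0, 0, 1], [0.14, 0.008, 0.015, -1, 0, 0, 1], [0.14, 0.008, 0.015, -1, 0, 0, 1], [0.14, 0.008, 0.015, -0.8, 0, 0, 1], [0, 0, 0, 0, 0, 0, 1]]]'

```text
time: 12.35
tool_pos: [0.5139, -0.3017, 0.2472]
tcp_rot: [2.014, 0.39, -2.032]
wrist_force: [-0.2, 0.1, -0.1]
width: 0.996
```

```bash
python3 - <<'E'
from h import *
from workcell import bot
rel(bot,[.56,-.30,.25],-68,half=False)
n="wrist";info=bot.camera_info(n);im,d=bot.read_camera(n); cv2.imwrite(f"pics/{n}7.png",im); np.savez(f"{n}7.npz",im=im,d=d,**{k:np.array(v) for k,v in info.items() if k in("K","extrinsics")})
f=load("wrist7");P=cloud(f)
m=(abs(P[...,2]-.048)<.004)&(f["d"]>.1)&(np.hypot(P[...,0]-.605,P[...,1]+.283)<.14)
n,l,st,c=cv2.connectedComponentsWithStats(m.astype(np.uint8));i=1+np.argmax(st[1:,4]);print(st[i]);Q=P[l==i]
print(cv2.minAreaRect(Q[:,:2].astype(np.float32)),np.median(Q,0))
E
```

```text
t 12.35 pos [ 0.5139 -0.3017  0.2472] jaw yaw -68.77 q6 0.626 F [-0.2  0.1 -0.1] M [-0.02 -0.02 -0.03] w 0.996
turn rad [-0.0133  0.0065  0.0116] shift cm (current tool axes) [-0.33  1.51 -4.36] toolR [[-0.01, 0.362, -0.932], [0.008, -0.932, -0.362], [-1.0, -0.012, 0.007]]
[ 271    0   15  191 2691]
((0.5898494720458984, -0.28888094425201416), (0.19291824102401733, 0.014969555661082268), 21.909799575805664) [ 0.60293092 -0.28349063  0.04800033]
```

View pics/wrist7.png

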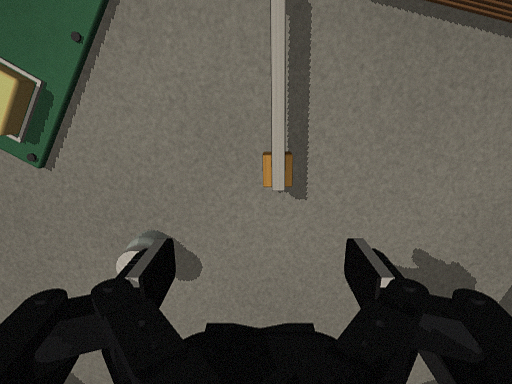

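```bash
python3 - <<'E'
from h import *
f=load("wrist7");crop(f["im"],240,130,320,205,8,"pics/w7c.png")
a=ray(f,268,152,.03);b=ray(f,288,152,.03);e=ray(f,278.5,190,.048);d=np.array([np.cos(.3824),np.sin(.3824)])
print(a,b,e);m=((a+b)/2)[:2];print("from inner edge",m+.033*d,"from end",e[:2]+.0725*d, "wid", np.linalg.norm(ray(f,262.5,170,.03)-ray(f,293.5,170,.03)))
f=load("top0");print("jar",ray(f,314,265,.06))
E
```

```text
[ 0.5355667  -0.29927071  0.03      ] [ 0.54411202 -0.32120035  0.03      ] [ 0.50139883 -0.32559432  0.048     ]
from inner edge [ 0.57045583 -0.29792164] from end [ 0.56866228 -0.29854108] wid 0.03713490357428484
jar [ 0.34797449 -0.20158298  0.06      ]
```

View pics/w7c.png

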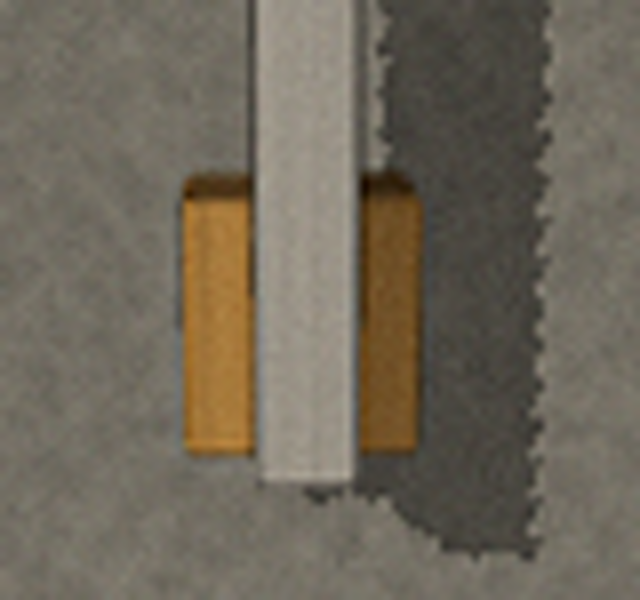

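```bash
python3 - <<'E'
from h import *
f=load("wrist7");d=np.array([np.cos(.3824),np.sin(.3824)])
u=240+(301.5+.5)/8-.5
i=ray(f,u,130+195.5/8-.5,.03)[:2];o=ray(f,u,130+452.5/8-.5,.03)[:2];print(np.linalg.norm(i-o),(i+o)/2+.053*d)
from workcell import bot
rel(bot,[.569,-.2983,.12],-68.1,half=False)
E
```

```text
0.03926688821532373 [ 0.5683937  -0.29792081]
t 12.4 pos [ 0.5136 -0.3015  0.2464] jaw yaw -68.59 q6 0.623 F [ 0.  -0.3  0. ] M [-0.03 -0.03 -0.  ] w 1.0
turn rad [-0.0085  0.0074  0.0129] shift cm (current tool axes) [12.57  1.89 -5.37] toolR [[-0.012, 0.365, -0.931], [0.009, -0.931, -0.365], [-1.0, -0.013, 0.007]]
```

Emit:
arm_command --series '[[[-0.008, 0.007, 0.012, 0, 1, -2.7, 1], [0, 0, 0, 0, 0.9, -2.6, 1], [0, 0, 0, 4, 0, 0, 1], [0, 0, 0, 4, 0, 0, 1], [0, 0, 0, 3, 0, 0, 1], [0, 0, 0, 0, 0, 0, 1]]]'

```text
time: 13.0
tool_pos: [0.5696, -0.298, 0.1273]
tcp_rot: [1.996, 0.415, -2.008]
wrist_force: [-0.8, 0.5, -0.5]
width: 0.995
```

```bash
python3 - <<'E'
from h import *
from workcell import bot
rel(bot,[.5684,-.298,.042],-68.1,half=False)
n="wrist";info=bot.camera_info(n);im,d=bot.read_camera(n); cv2.imwrite(f"pics/{n}8.png",im); np.savez(f"{n}8.npz",im=im,d=d,**{k:np.array(v) for k,v in info.items() if k in("K","extrinsics")})
E
```

```text
t 13.0 pos [ 0.5696 -0.298   0.1273] jaw yaw -66.88 q6 0.646 F [-0.8  0.5 -0.5] M [-0.    0.03  0.04] w 0.995
turn rad [0.0213 0.0047 0.0064] shift cm (current tool axes) [8.53 0.01 0.07] toolR [[-0.007, 0.393, -0.92], [0.004, -0.92, -0.393], [-1.0, -0.006, 0.005]]
```

View pics/wrist8.png

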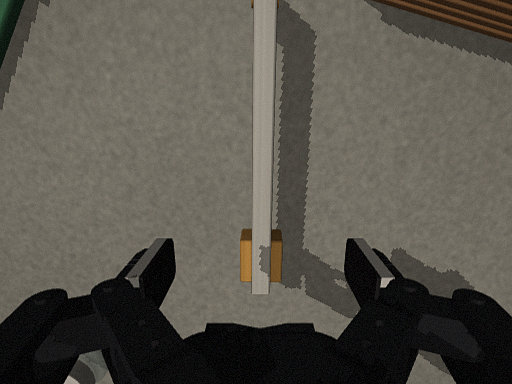

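```bash
python3 - <<'E'
from h import *
f=load("wrist8");crop(f["im"],225,215,305,305,7,"pics/w8c.png")
P=cloud(f);m=(abs(P[...,2]-.048)<.003)&(f["d"]>.05)&(np.hypot(P[...,0]-.605,P[...,1]+.283)<.14)
n,l,st,c=cv2.connectedComponentsWithStats(m.astype(np.uint8));i=1+np.argmax(st[1:,4]);print(st[i]);Q=P[l==i]
r=cv2.minAreaRect(Q[:,:2].astype(np.float32));print(r,np.median(Q,0))
E
```

```text
[ 252    0   26  295 6270]
((0.5972520112991333, -0.2857348322868347), (0.20910882949829102, 0.015002071857452393), 22.307453155517578) [ 0.61745581 -0.27737377  0.0480195 ]
```

View pics/w8c.png

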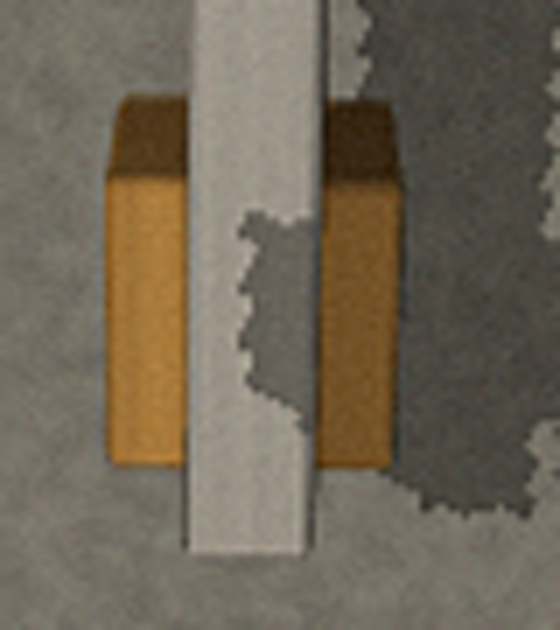

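```bash
python3 - <<'E'
from h import *
f=load("wrist8");t=np.radians(22.2);d=np.array([np.cos(t),np.sin(t)])
P=lambda x,y,z:ray(f,225+(x+.5)/7-.5,215+(y+.5)/7-.5,z)[:2]
i=(P(107,178,.03)+P(401,182,.03))/2;o=(P(107,465,.03)+P(393,467,.03))/2
print(np.linalg.norm(i-o),(i+o)/2+.053*d); e=P(247,553,.048);print("end",e,e+.0725*d)
E
```

```text
0.03890696312623215 [ 0.56841833 -0.29763407]
end [ 0.50162736 -0.3246635 ] [ 0.56875298 -0.29727005]
```

Emit:
arm_command --series '[[[0.016, 0.005, 0.006, 2, 0, 0.1, 1], [0, 0, 0, 2.5, 0, 0, 1], [0, 0, 0, 2.5, 0, 0, 1], [0, 0, 0, 0, 0, 0, 1]]]'

```text
time: 13.45
tool_pos: [0.5747, -0.3021, 0.0656]
tcp_rot: [2.013, 0.39, -1.992]
wrist_force: [-0.4, 1.7, -0.6]
width: 0.997
```

```bash
python3 - <<'E'
from h import *
from workcell import bot
rel(bot,[.5685,-.2977,.042],-67.8,half=False)
E
```

```text
t 13.45 pos [ 0.5747 -0.3021  0.0656] jaw yaw -67.48 q6 0.655 F [-0.4  1.7 -0.6] M [ 0.03  0.06 -0.02] w 0.997
turn rad [ 0.0056 -0.0087 -0.0104] shift cm (current tool axes) [ 2.35 -0.67  0.42] toolR [[0.012, 0.383, -0.924], [-0.006, -0.924, -0.383], [-1.0, 0.01, -0.009]]
```

Emit:
arm_command --series '[[[0.004, -0.008, -0.009, 0.9, -0.6, 0.3, 1], [0, 0, 0, 0.9, 0, 0.1, 1], [0, 0, 0, 0.4, 0, 0, 1]]]'

```text
time: 13.75
tool_pos: [0.5723, -0.3002, 0.0487]
tcp_rot: [2.012, 0.39, -1.997]
wrist_force: [-0.4, 0.5, -0.4]
width: 1.0
```

```bash
python3 - <<'E'
from h import *
from workcell import bot
rel(bot,[.5685,-.2977,.042],-67.8,half=False)
E
```

```text
t 13.75 pos [ 0.5723 -0.3002  0.0487] jaw yaw -67.63 q6 0.659 F [-0.4  0.5 -0.4] M [ 0.01 -0.03  0.01] w 1.0
turn rad [ 0.003  -0.0056 -0.0079] shift cm (current tool axes) [ 0.67 -0.38  0.26] toolR [[0.008, 0.381, -0.925], [-0.005, -0.925, -0.381], [-1.0, 0.008, -0.006]]
```

Emit:
arm_command --series '[[[0.003, -0.008, -0.01, 0.6, -0.4, 0.3, 1], [0, 0, 0, 0.4, 0, 0, 1]]]'

```text
time: 13.95
tool_pos: [0.5687, -0.298, 0.0397]
tcp_rot: [2.008, 0.395, -2.011]
wrist_force: [0.0, 0.4, 0.3]
width: 1.003
```

```bash
python3 - <<'E'
from h import *
from workcell import bot
rel(bot,[.5685,-.2977,.042],-67.8,half=False)
E
```

```text
t 13.95 pos [ 0.5687 -0.298   0.0397] jaw yaw -67.8 q6 0.663 F [0.  0.4 0.3] M [-0.01 -0.03 -0.04] w 1.003
turn rad [-0.      0.0014  0.0008] shift cm (current tool axes) [-0.23 -0.04  0.  ] toolR [[-0.002, 0.378, -0.926], [0.0, -0.926, -0.378], [-1.0, -0.001, 0.001]]
```

Emit:
arm_command --series '[[[0, 0, 0, -0.1, 0, 0, 0], [0, 0, 0, 0, 0, 0, 0], [0, 0, 0, 0, 0, 0, 0], [0, 0, 0, 0, 0, 0, 0], [0, 0, 0, 0, 0, 0, 0], [0, 0, 0, 0, 0, 0, 0], [0, 0, 0, 0, 0, 0, 0], [0, 0, 0, 0, 0, 0, 0]]]' --newtons 110

```text
time: 14.75
tool_pos: [0.5692, -0.2985, 0.0412]
tcp_rot: [2.008, 0.394, -2.009]
wrist_force: [0.7, -1.2, 0.1]
width: 0.156
```

```bash
python3 - <<'E'
from h import *
from workcell import bot
rel(bot,[.5685,-.2977,.042],-67.8,half=False)
E
```

```text
t 14.75 pos [ 0.5692 -0.2985  0.0412] jaw yaw -67.77 q6 0.662 F [ 0.7 -1.2  0.1] M [0.01 0.01 0.03] w 0.156
turn rad [ 0.0005  0.0008 -0.0003] shift cm (current tool axes) [-0.08 -0.1   0.04] toolR [[-0.001, 0.378, -0.926], [-0.001, -0.926, -0.378], [-1.0, 0.0, 0.001]]
```

Emit:
arm_command --series '[[[0, 0, 0, -0.7, 0, 0, 0], [0, 0, 0, -1, 0, 0, 0], [0, 0, 0, -2, 0, 0, 0], [0, 0, 0, -2, 0, 0, 0], [0, 0, 0, 0, 0, 0, 0], [0, 0, 0, 0, 0, 0, 0]]]'

```text
time: 15.35
tool_pos: [0.5639, -0.2952, 0.095]
tcp_rot: [2.001, 0.404, -2.024]
wrist_force: [-0.4, -0.2, -6.4]
width: 0.153
```

```bash
python3 - <<'E'
from h import *
from workcell import bot
rel(bot,[.5685,-.2977,.131],-67.8,half=False)
n="wrist";info=bot.camera_info(n);im,d=bot.read_camera(n); cv2.imwrite(f"pics/{n}9.png",im); np.savez(f"{n}9.npz",im=im,d=d,**{k:np.array(v) for k,v in info.items() if k in("K","extrinsics")})
im,d=bot.read_camera("scene"); crop(im,80,180,280,340,3,"pics/scene9.png")
E
```

```text
t 15.35 pos [ 0.5639 -0.2952  0.095 ] jaw yaw -67.79 q6 0.662 F [-0.4 -0.2 -6.4] M [0.04 0.04 0.01] w 0.153
turn rad [0.0002 0.0092 0.0107] shift cm (current tool axes) [-3.61  0.37 -0.3 ] toolR [[-0.013, 0.378, -0.926], [0.006, -0.926, -0.378], [-1.0, -0.011, 0.009]]
```

View pics/wrist9.png

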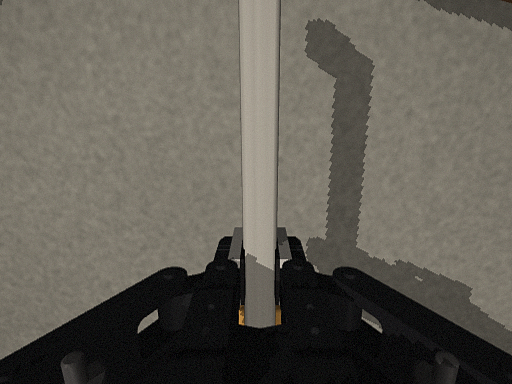

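View pics/scene9.png

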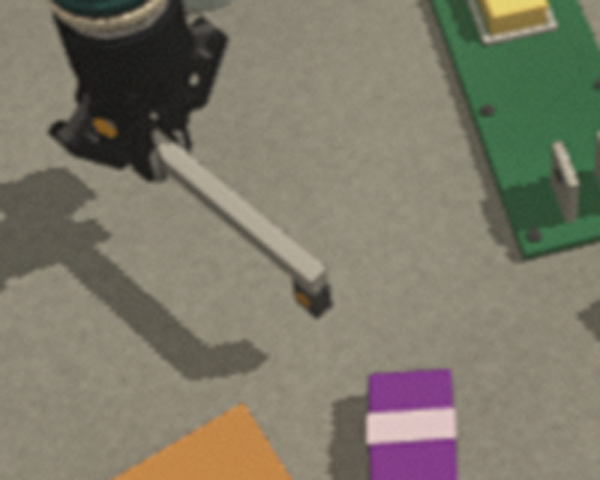

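```bash
python3 - <<'E'
from h import *
from workcell import bot
n="top";info=bot.camera_info(n);im,d=bot.read_camera(n); np.savez(f"{n}9.npz",im=im,d=d,**{k:np.array(v) for k,v in info.items() if k in("K","extrinsics")})
f=load("top9");P=cloud(f);crop(im,215,135,290,255,5,"pics/top9c.png")
for z,tol,sl in [(.012,.003,np.s_[140:250,220:280]),(.040,.004,np.s_[190:250,220:280]),(.060,.006,np.s_[140:190,220:285]),(.06,.006,np.s_[165:232,125:188])]:
    Q=P[sl].reshape(-1,3);Q=Q[abs(Q[:,2]-z)<tol];print(z,len(Q),cv2.minAreaRect(Q[:,:2].astype(np.float32)),Q.mean(0))
w=load("wrist6");
E
```

```text
0.012 2340 ((0.5632096529006958, -0.004675164818763733), (0.11589504778385162, 0.2996479272842407), 80.46104431152344) [ 0.56922894 -0.00645561  0.01232648]
0.04 333 ((0.47993290424346924, 0.00945088267326355), (0.04750615358352661, 0.0694865733385086), 81.0927963256836) [0.47977072 0.00953491 0.04019952]
0.06 71 ((0.6767112016677856, -0.023579979315400124), (0.041933298110961914, 0.03859715908765793), 80.34713745117188) [ 0.67687352 -0.02350526  0.06014239]
0.06 49 ((0.5515360832214355, 0.2893502712249756), (0.10335621237754822, 0.07824807614088058), 5.96092414855957) [0.54729353 0.2922427  0.05579071]Traceback (most recent call last):
  File "<stdin>", line 7, in <module>
  File "h.py", line 2, in load
    def load(n): return np.load(n+".npz")
                        ~~~~~~~^^^^^^^^^^
    fid = stack.enter_context(open(os.fspath(file), "rb"))
                              ~~~~^^^^^^^^^^^^^^^^^^^^^^^
FileNotFoundError: [Errno 2] No such file or directory: 'wrist6.npz'
```

View pics/top9c.png

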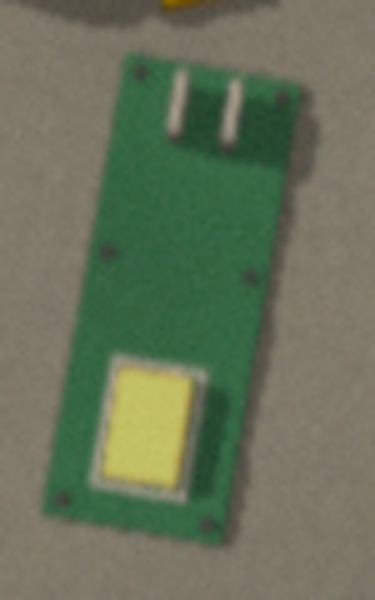

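Emit:
arm_command --series '[[[0, 0.004, 0.005, -2, 0, 0, 0], [0, 0.004, 0.005, -2, 0, 0, 0], [0, 0, 0, -2, 0, 0, 0], [0.06, 0, 0, -0.5, 0, 0, 0], [0.1, 0, 0, 0, 0, 0, 0], [0.1, 0, 0, 0, 0, 0, 0], [0.1, 0, 0, 0, 0, 0, 0], [0.1, 0, 0, 0, 0, 0, 0], [0.06, 0, 0, 0, 0, 0, 0], [0, 0, 0, 0, 0, 0, 0]]]'

```text
time: 16.5
tool_pos: [0.5661, -0.2965, 0.1769]
tcp_rot: [-2.153, 0.17, 2.134]
wrist_force: [-0.3, -0.5, -7.0]
width: 0.155
```

```bash
python3 - <<'E'
from h import *
from workcell import bot
rel(bot,[.5319,.0007,.165],-99.5,half=False)
E
```

```text
t 16.5 pos [ 0.5661 -0.2965  0.1769] jaw yaw -98.78 q6 1.203 F [-0.3 -0.5 -7. ] M [0.07 0.07 0.05] w 0.155
turn rad [ 0.0126 -0.0093 -0.004 ] shift cm (current tool axes) [  1.   -28.85   7.93] toolR [[0.009, -0.153, -0.988], [-0.005, -0.988, 0.153], [-1.0, 0.004, -0.009]]
```

Emit:
arm_command --series '[[[0.012, -0.009, -0.004, 0, -1.5, 0.4, 0], [0, 0, 0, 0, -3, 0.8, 0], [0, 0, 0, 0, -3.3, 0.9, 0], [0, 0, 0, 0, -3.3, 0.9, 0], [0, 0, 0, 0, -3.3, 0.9, 0], [0, 0, 0, 0, -3.3, 0.9, 0], [0, 0, 0, 0, -3.3, 0.9, 0], [0, 0, 0, 0, -3, 0.9, 0], [0, 0, 0, 0, -2, 0.6, 0], [0, 0, 0, 0, -1, 0.3, 0]]]'

```text
time: 17.5
tool_pos: [0.537, -0.0118, 0.1895]
tcp_rot: [-2.163, 0.17, 2.124]
wrist_force: [0.1, 0.2, -5.8]
width: 0.157
```

```bash
python3 - <<'E'
from h import *
from workcell import bot
rel(bot,[.5319,.0007,.131],-99.5,half=False)
E
```

```text
t 17.5 pos [ 0.537  -0.0118  0.1895] jaw yaw -98.8 q6 1.661 F [ 0.1  0.2 -5.8] M [-0.03 -0.   -0.02] w 0.157
turn rad [ 0.0123 -0.0187 -0.0028] shift cm (current tool axes) [ 5.83 -1.18  0.81] toolR [[0.018, -0.153, -0.988], [-0.006, -0.988, 0.153], [-1.0, 0.003, -0.019]]
```

Emit:
arm_command --series '[[[0.012, -0.018, -0.003, 1, -1.2, 0.5, 0], [0, 0, 0, 1.5, 0, 0.2, 0], [0, 0, 0, 1.5, 0, 0, 0], [0, 0, 0, 0.8, 0, 0, 0], [0, 0, 0, 0, 0, 0, 0]]]'

```text
time: 18.0
tool_pos: [0.5323, 0.0009, 0.1391]
tcp_rot: [-2.138, 0.176, 2.135]
wrist_force: [-0.3, -0.2, -6.3]
width: 0.155
```

```bash
python3 - <<'E'
from h import *
from workcell import bot
rel(bot,[.5319,.0007,.131],-99.5,half=False)
E
```

```text
t 18.0 pos [0.5323 0.0009 0.1391] jaw yaw -99.37 q6 1.691 F [-0.3 -0.2 -6.3] M [-0.06  0.01  0.  ] w 0.155
turn rad [ 0.0023 -0.0012 -0.001 ] shift cm (current tool axes) [0.81 0.03 0.03] toolR [[0.001, -0.163, -0.987], [-0.001, -0.987, 0.163], [-1.0, 0.001, -0.001]]
```

Emit:
arm_command --series '[[[0.002, -0.001, 0, 0.7, 0, 0, 0], [0, 0, 0, 0.2, 0, 0, 0], [0, 0, 0, 0, 0, 0, 0], [0, 0, 0, 0, 0, 0, 0], [0, 0, 0, 0, 0, 0, 0]]]'

```text
time: 18.5
tool_pos: [0.5332, -0.0009, 0.1298]
tcp_rot: [-2.135, 0.181, 2.134]
wrist_force: [0.1, 0.1, -6.5]
width: 0.154
```

```bash
python3 - <<'E'
from h import *
from workcell import bot
rel(bot,[.5319,.0007,.131],-99.5,half=False)
for n in ["scene","top"]:
    info=bot.camera_info(n);im,d=bot.read_camera(n); np.savez(f"{n}10.npz",im=im,d=d,**{k:np.array(v) for k,v in info.items() if k in("K","extrinsics")})
crop(load("scene10")["im"],190,100,330,290,3,"pics/scene10.png")
crop(load("top10")["im"],205,125,295,255,4,"pics/top10.png")
im,d=bot.read_camera("wrist"); cv2.imwrite("pics/wrist10.png",im)
P=cloud(load("top10"));Q=P[130:250,215:290].reshape(-1,3);Q=Q[(abs(Q[:,2]-.138)<.008)];print(len(Q),cv2.minAreaRect(Q[:,:2].astype(np.float32)),np.median(Q,0))
rel(bot,[.5319,.0007,.131],-99.5,half=False)
E
```

```text
t 18.5 pos [ 0.5332 -0.0009  0.1298] jaw yaw -99.61 q6 1.692 F [ 0.1  0.1 -6.5] M [ 0.01 -0.04  0.03] w 0.154
turn rad [-0.002  -0.0007 -0.0014] shift cm (current tool axes) [-0.12 -0.13  0.15] toolR [[0.0, -0.167, -0.986], [-0.002, -0.986, 0.167], [-1.0, 0.001, -0.001]]
188 ((0.5726242065429688, -0.006475962698459625), (0.014891617000102997, 0.2286466658115387), 80.48438262939453) [ 0.635217   -0.01440249  0.13735398]
t 18.65 pos [ 0.5332 -0.0008  0.1298] jaw yaw -99.61 q6 1.692 F [-0.6 -0.6 -6.2] M [ 0.03 -0.03  0.01] w 0.154
turn rad [-0.0018 -0.0009 -0.0014] shift cm (current tool axes) [-0.12 -0.12  0.15] toolR [[0.001, -0.167, -0.986], [-0.001, -0.986, 0.167], [-1.0, 0.001, -0.001]]
```

View pics/scene10.png

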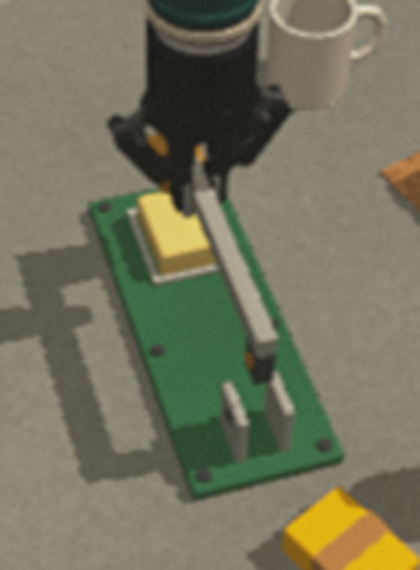

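View pics/top10.png

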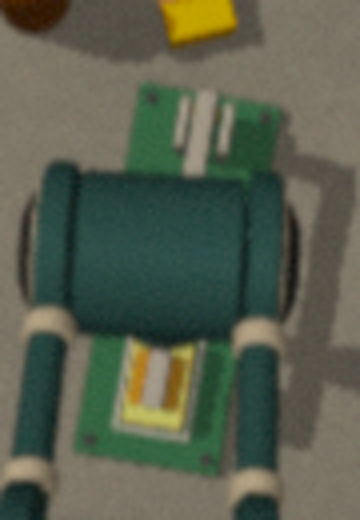

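View pics/wrist10.png

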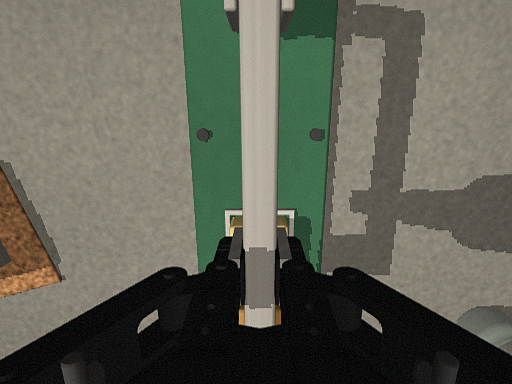

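```bash
python3 - <<'E'
from h import *
P=cloud(load("top10"));Q=P[130:250,215:290].reshape(-1,3);Q=Q[(abs(Q[:,2]-.138)<.008)];A=np.c_[Q[:,:2]-[.5726,-.0065],np.ones(len(Q))];d=np.array([.986,-.165]);s=A[:,:2]@d
print("slope deg",np.degrees(np.polyfit(s,Q[:,2],1)[0]),"z ends",np.median(Q[s<-.08,2]),np.median(Q[s>.08,2]),s.min(),s.max())
f=load("top10");
n=np.array([-d[1],d[0]]);print("lat ends",(A[:,:2]@n)[s<-.08].mean(),(A[:,:2]@n)[s>.08].mean())
S=load("scene10");P=cloud(S);Q=P[155:220,250:290].reshape(-1,3);Q=Q[abs(Q[:,2]-.138)<.003];print(len(Q),cv2.minAreaRect(Q[:,:2].astype(np.float32)),np.median(Q,0),Q[:,2].std())
E
```

```text
slope deg -0.011895924012032568 z ends 0.13734373520323373 0.1375156589372386 -0.11427093345559267 0.11430969733996806
lat ends 4.3395000777462005e-05 -1.6433893599535818e-05
427 ((0.6047613620758057, -0.018468037247657776), (0.034860048443078995, 0.17272129654884338), 75.93478393554688) [ 0.6118806  -0.01657114  0.13747253] 0.001308337378792779
```

```bash
python3 - <<'E'
from h import *
a=load("top0")["im"].astype(int);b=load("top10")["im"].astype(int)
for n,(u,v) in dict(bottle=(211,119),yellow=(253,122),purple=(316,123),jar=(314,265),mug=(173,266)).items():
    print(n,np.median(np.abs(a-b)[v-14:v+14,u-14:u+14].max(-1)))
from workcell import bot
s=bot.read_state();print(s["time"],s["tool_pos"],abs(s["joint_vel"]).max(),s["width"])
print(bot.finish_job())
E
```

```text
bottle 8.0
yellow 11.0
purple 9.0
jar 10.0
mug 10.0
18.65 [ 0.53320674 -0.0007535   0.12982043] 0.005274341977669466 0.15395290959511787
the job is handed in; nothing more can be done
None
```

The cover is on the cork mat, and the arm is holding the lever level over the press. I handed the job in at 18.65 s.

- **Cover:** I lifted it by its handle and lowered it onto the mat until it touched, then let go. Afterwards it measured within about 2 mm of the mat's centre and in line with it. The soap stayed in its nest.
- **Lever:** I gripped it at the balance point with 110 N.
    - **Height and level:** The depth image shows the bar level to about 0.01° from end to end. Its underside is about 9.0 cm above the table, or about 5 cm above the soap.
    - **Alignment:** The bar runs along the press axis at −9.5°, with the die over the soap and the lug over the yoke's slot.
    - **Contact and stillness:** The wrist force shows only the lever's weight, about 6.4 N, so it is touching nothing. The arm was still at hand-in.
- **Bystanders:** The top camera shows only noise-level change where the bottle, jar, mug and wrapped bars stand.

**Disagreement:** the arm's own reading puts the lever about 1.5 mm along and 1.2 mm sideways from my target. The camera puts the bar about 1 mm from it. I left it, since this is within the 2 mm calibration.

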